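Isolate the bench kiln and hang its lift-off door

ROBOT

A 6-joint arm with a two-finger parallel gripper is mounted at the origin on the work surface. World frame = base frame: x ahead of the robot, y to its left, z up, the work surface at z = 0. Lengths are in mm, angles in rad, forces in N, time in s.
With the tool pointing down it reaches from about 350 to 1000 mm from the base axis. Payload 7.1 kg.
Tool frame: the origin (TCP) lies between the finger pads; the fingertips stand 22 mm ahead of it and the grasp point (between the pads) lies 3 mm ahead of it; z points along the fingers, y is the line along which they close (so a half turn about z gives the same grasp; the last joint's range is limited). The gripper opens to 85 mm and grips with 20 to 120 N. Pads are 22 mm wide; open, the fingers measure 114 mm over their backs; the gripper's body (76 mm by 85 mm) begins 54 mm behind the grasp point. The pads swing forward as they close: fully open they stand 13 mm farther back than shut.
Start: joints at [-1.319, 0.423, 1.63, -0, 1.089, -0.019], TCP at [167.208, -602.202, 253.319] pointing down, gripper open.
Joint ranges: [-3, 3], [-0.9, 2.11], [0.09, 2.58], [-1.31, 4.45], [0.11, 2.69], [-2.54, 2.54]. Speed limits (rad/s): [2.39, 2.39, 3.01, 3.14, 3.14, 3.14].

INTERFACE

Orientations are given as a unit quaternion [w, x, y, z].
In Python, from station import robot gives the robot as it stands.
- The arm moves only by the tool play_rows, never from a script. Its argument "commands" is a list of rows, each an object of numbers: "rx", "ry", "rz": the turn, a rotation vector about the tool's x, y, z in rad; "x", "y", "z": the shift along the tool's x, y, z in mm; "fingers": the closure, from 0 (fully open) to 1 (shut). A call has 1 to 8 rows; each row is the pose to reach, as a shift and turn from the pose commanded when the call began, along the tool's axes at that moment; what a row does not reach only later rows make up. A row lasts 1/8 s, in which the tool goes at most 62.5 mm and 10.7 degrees, less where a joint would pass 70% of its speed; a pose out of reach is approached as far as the arm can. A call with a gripper value outside its range is refused whole. The fingers move at their own pace and stop on an object; the grip force is fixed at half the most. Time passes only in rows, so rows that repeat a pose let the fingers close. It gives the time, the measured TCP pose, the force, the opening and the grip force at its end, in the units of the state.
- robot.observe(): the state, without advancing time (a new reading comes with each control period).
- robot.get_image(name): name is "scene" or "top" or "wrist"; returns the picture (384x512x3 uint8, red, green, blue); there is no depth.
- robot.get_calibration(name): a dict with "fx", "fy", "cx", "cy" (pixels), "distortion" ([k1, k2, p1, p2, k3] as OpenCV has them; the pictures are not rectified), "extrinsics" (4x4, takes a point from world to camera coordinates). Camera axes: x right, y up, looking along -z (the intrinsics and any distortion apply to the point x, -y, -z); pixel columns grow to the right and rows downward; lengths in mm; the calibration is good to about 2 mm. A picture is of the moment at which its call begins: read the wrist's pose just before it. get_calibration takes no time and is no camera call; for the wrist camera it gives the pose at the moment of the call.
- robot.hand_in(): hands the job in; it is judged then, once.
The state is a dict: "t": time; "joints": joint angles; "dq": joint speeds; "joint_torque": joint torques, N m; "tool_pos": TCP position; "ee_rot": TCP orientation; "wrist_force": force on the tool from outside, world axes, zero at the start; "moment": the same for the moment, N m; "opening": opening from 0.0 (shut) to 1.0 (fully open); "finger_force": force on a finger pad.
Only numpy, scipy, OpenCV 4.12 (cv2) and the standard library are available. Lean on these libraries where they do the work, as an engineer would, in place of code of your own. Each camera call takes 0.05 s, during which the arm holds its last target. There are 200 camera calls.

TASK

Make the kiln safe first: swing the isolator's handle on the control box from on to off, until the hole in its end lines up with the hole in the padlock hasp. Then take the kiln door from the sloped rack and hang it back on the kiln, held upright and lowered in your grip so that both knuckles go over both hinge pins together, fully down, and let go of it there; it may stand open. Leave the other things on the bench where they are.

Things in the scene. Friction and masses are not known exactly. Their poses are not given: they have to be found in the camera images.
- control_box: Grey control box of the kiln, fixed. Origin under its middle; x from its low front to its high back, y to its left, z up. 150 mm deep (x), 200 mm wide, 50 mm high in front, 155 mm at the back. The face between slopes at 35 degrees from level: its normal is (-sin 35, 0, cos 35), up the slope is (cos 35, 0, sin 35) in these axes.
- isolator (a joint): Angle of the isolator's handle, a black lever on the sloped face. 0 = on, arm pointing up the slope; grows as the arm swings to the box's left (+y) in the plane of the face; 1.571 = off, arm level, holes in line; hard stop at 1.59. Starts 0 to 0.2. Stays where left, no spring; about 3 N at 55 mm from the pivot moves it.
- isolator_pivot (a point): Point on the handle's turning axis (normal to the sloped face), 21 mm above the face, at the arm's mid-thickness. The arm is 16 mm wide, its underside 14 mm and its top 28 mm above the face, 75 mm long, ending in a steel eye 24 mm across, centred 85 mm from the pivot. Hub 32 mm across at the arm's height. Control box's axes.
- handle_hole (a point): Centre of the 9 mm hole in the eye at the handle's end, 85 mm from the turning axis, 21 mm above the face. Its x axis points along the arm outwards, its z out of the sloped face.
- hasp_hole (a point): Where the handle's hole must come: 21 mm above the face, right over the 9 mm hole of the fixed steel hasp plate (30 x 30 mm, top 12 mm above the face), 85 mm to the left (+y of the box) of the pivot. Control box's axes.
- door: Kiln door, loose: steel case 18 mm thick (x), 160 wide (y), 165 high (z), 0.4 to 0.6 kg. Origin: middle of the bottom edge, mid-thickness. -x is its front, with an upright black bar handle (35 mm off, at y -58 mm); +x its inner side with a white plug (14 mm thick, 96 wide, z 32 to 123 mm); +y its hinge edge. Starts leaning: z tilted 30 degrees, top towards the robot, front face underneath.
- door_top (a point): Middle of the door's top edge, mid-thickness, 165 mm up from its origin; door's axes. Grip here across the 18 mm: the top 42 mm of both faces are plain. The centre of mass lies within 6 mm of the middle of the width. The door slides out of the rack along its own z; its foot must pass the rails' tops (112 mm) before it is stood upright.
- knuckle_low (a point): Lower knuckle of the door, a steel ring 24 mm outside, 12.5 mm bore, 22 mm high, bore along the door's z: centre of the bore at its lower end, at (0, 94, 20) mm in the door's axes. Door's axes.
- knuckle_top (a point): Upper knuckle, the same ring: centre of its bore at its lower end, at (0, 94, 120) mm in the door's axes. Door's axes.
- kiln: Grey bench kiln, fixed, 250 mm wide (y), 260 deep (x), 270 high. Origin under its middle; -x out of its front, z up. Its front is 130 mm from the origin, 15 mm behind the hinge pins. The hinge is 94 mm to the +y side of its middle. A hung door shut has the kiln's axes; it opens by turning clockwise seen from above: at 90 degrees its +x is the kiln's -y and its +y the kiln's +x.
- pin_low (a point): Lower hinge pin of the kiln, upright: centre of the shoulder (22 mm across) where the knuckle comes to rest, 85 mm above the bench, at (-145, 94) mm in the kiln's axes. The pin rises 27 mm above this: 10 mm thick up to 16 mm, then tapering to a 3 mm tip. Kiln's axes.
- pin_top (a point): Upper hinge pin, the same, straight above: centre of its shoulder, 185 mm above the bench. Its bracket hangs 14 mm below, so the lower knuckle must come in from the side, the door held 30 to 60 mm above its final height, and then be lowered. Kiln's axes.
- rack: Dark steel sloped rack, fixed; origin on the bench, 30 mm below the door's origin. Two rails 60 mm apart carry the door's front face up to 112 mm from its foot; its foot stands on a ledge with a 14 mm lip. A white firing board (100 mm wide, 85 high) leans parallel to it, 56 mm from its mid-plane, on its inner (+x) side. The rack's x, y are level; it leans to its -x.
- tool_pot: Bystander: black pot, 72 mm across and 165 mm high with its brushes and files. Origin under its middle.
- pliers: Bystander: pliers lying flat, 125 mm long, 12 mm high. Origin at the rivet, on the bench.
- solder_block: Bystander: white soldering block 70 x 130 x 30 mm. Origin under its middle.
- jar: Bystander: glass jar 52 mm across, 60 mm high. Origin under its middle.
- ring_tray: Bystander: wooden tray of rings, 90 x 120 x 18 mm. Origin under its middle.
- padlock: Bystander: brass padlock lying flat, 67 x 34 x 18 mm. Origin under its body.
Things that resemble listed ones, but are neither listed nor needed, are in the scene too. What is shaped like the door but turquoise or yellow is not meant.

How it is judged:
By the outcome, as a careful person would: the job done as asked, in the order asked, and still so for the second after the job is handed in, with the robot touching nothing.
It also fails if it takes over 64 s, if anything falls off the work surface, if the arm or the gripper's body presses on something with over 40 N, if the wrist force passes 120 N, or if a joint passes its speed limit or range.

## Working session

There is one attempt and no reset: what is moved stays moved. The work goes in short steps, Python scripts to look and compute and a tool call to move; the robot and the scene stay as the last step left them, time stands still between calls to the robot, and variables do not carry over. Pictures are saved under pics/ and viewed, at most 10 in all, crops included, and the job is handed in when it is done.

Besides the shell and the picture viewer there is one more tool, called after "Request:" as name([rows], argument=value, ...), one row to a line, values as JSON. play_rows: Moves the arm, as the interface text tells. Its arguments: {"type":"object","properties":{"commands":{"type":"array"}},"required":["commands"]}

```bash
mkdir -p pics; ls
python3 - <<'E'
from station import robot
import cv2,numpy as np
for n in ("scene","top"):
    im=robot.get_image(n); cv2.imwrite(f"pics/{n}0.png",im[:,:,::-1]); 
    c=robot.get_calibration(n); print(n,{k:(np.round(v,3).tolist()) for k,v in c.items()})
a=cv2.imread("pics/scene0.png");b=cv2.imread("pics/top0.png")
cv2.imwrite("pics/s.png",cv2.resize(a,(800,600),interpolation=cv2.INTER_CUBIC));cv2.imwrite("pics/t.png",cv2.resize(b,(800,600),interpolation=cv2.INTER_CUBIC))
print(robot.observe())
E
```

```text
pics
scene {'fx': 409.183, 'fy': 409.183, 'cx': 259.314, 'cy': 188.673, 'distortion': [-0.083, 0.0, 0.0, 0.0, 0.0], 'extrinsics': [[-0.885, -0.465, -0.014, 402.28], [0.367, -0.716, 0.594, -206.712], [-0.286, 0.521, 0.804, -1477.83], [0.0, 0.0, 0.0, 1.0]]}
top {'fx': 353.059, 'fy': 353.059, 'cx': 257.789, 'cy': 189.034, 'distortion': [0.009, 0.0, 0.0, 0.0, 0.0], 'extrinsics': [[0.019, -1.0, 0.006, 9.334], [0.996, 0.019, 0.087, -459.01], [-0.088, 0.004, 0.996, -1073.23], [0.0, 0.0, 0.0, 1.0]]}
{'t': 0.1, 'joints': array([-1.31896817e+00,  4.23747866e-01,  1.63063777e+00, -6.20313727e-06,
        1.08863518e+00, -1.89948197e-02]), 'dq': array([-0.00057329, -0.00086529, -0.00137715, -0.00152791, -0.0018547 ,
        0.00063583]), 'joint_torque': array([-1.05477084e-03, -5.58424258e+01, -2.82445729e+01, -7.66282074e-05,
        3.02008899e-03, -1.15956593e-05]), 'tool_pos': array([ 167.10791043, -601.74051499,  252.62424866]), 'ee_rot': array([-7.08926228e-04,  9.90845418e-01,  1.34999434e-01, -8.56713695e-05]), 'wrist_force': array([ 0.21470264, -0.18890289, -0.18272553]), 'moment': array([-0.0591968 ,  0.03580215, -0.02187169]), 'finger_force': 0.0, 'opening': 0.9990203301841853}
```

View pics/s.png

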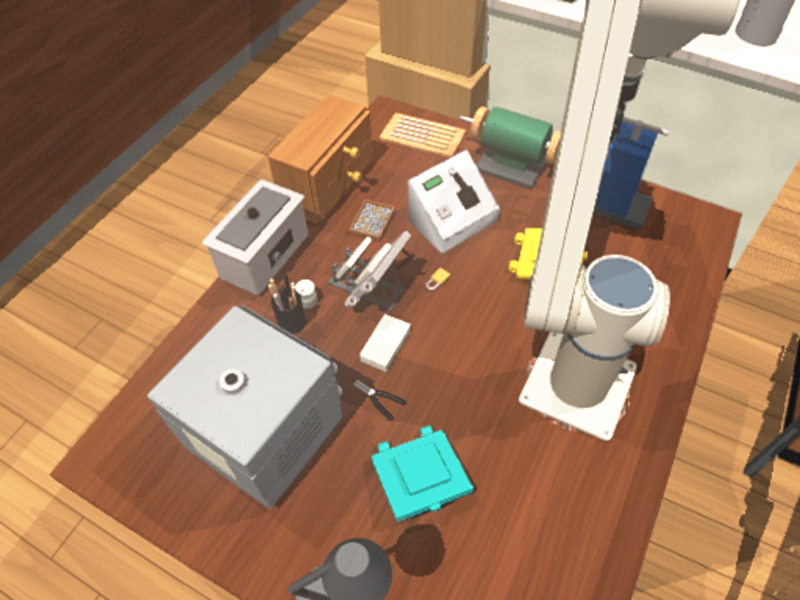

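View pics/t.png

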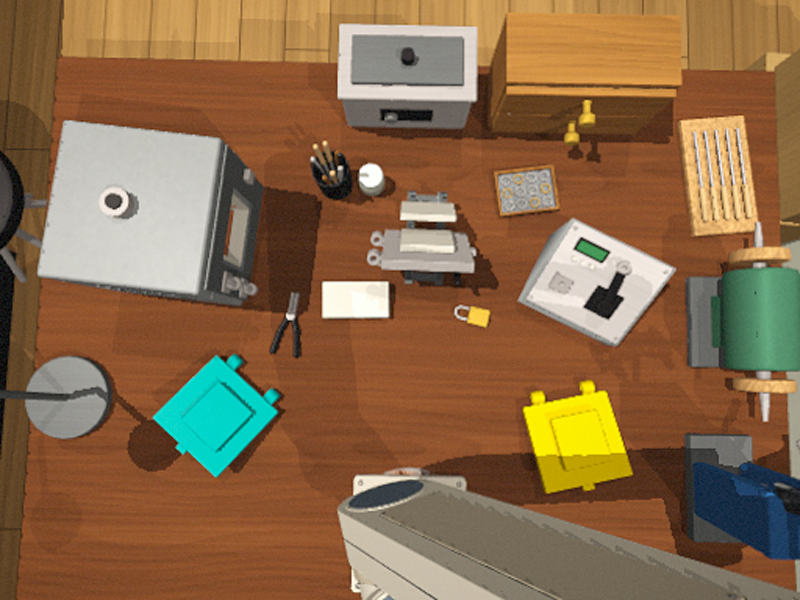

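The door could be confused with three things (800×600 top view): the grey one in the rack at (430,250), turquoise at (215,415), and yellow at (578,440). I choose the grey one in the rack. The kiln could be the big grey one at (140,210) with hinge pins at (240,287), or the small oven at (405,75); I choose the big one. The isolator is the black lever at (605,290), with the hasp at (560,282). Next is one close crop to check these choices.

```bash
cat > h.py <<'E'
import numpy as np, cv2
from station import robot
from scipy.spatial.transform import Rotation as R
def ray(c,uv):
    K=np.array([[c['fx'],0,c['cx']],[0,c['fy'],c['cy']],[0,0,1.]])
    p=cv2.undistortPoints(np.array([[uv]],float),K,np.array(c['distortion'],float))[0,0]
    E=np.array(c['extrinsics']); d=E[:3,:3].T@np.array([p[0],-p[1],-1]); o=-E[:3,:3].T@E[:3,3]
    return o,d/np.linalg.norm(d)
def onz(c,uv,z):
    o,d=ray(c,uv); return o+d*(z-o[2])/d[2]
def tri(rs):
    A=sum(np.eye(3)-np.outer(d,d) for o,d in rs); b=sum((np.eye(3)-np.outer(d,d))@o for o,d in rs)
    p=np.linalg.solve(A,b); return p,[np.linalg.norm((np.eye(3)-np.outer(d,d))@(p-o)) for o,d in rs]
def proj(c,P):
    E=np.array(c['extrinsics']); q=(E[:3,:3]@np.atleast_2d(P).T).T+E[:3,3]; q=q*[1,-1,-1]
    K=np.array([[c['fx'],0,c['cx']],[0,c['fy'],c['cy']],[0,0,1.]])
    return cv2.projectPoints(q,np.zeros(3),np.zeros(3),K,np.array(c['distortion'],float))[0][:,0]
def pose():
    s=robot.observe(); w,x,y,z=s['ee_rot']; return s['tool_pos'],R.from_quat([x,y,z,w])
def frame(x,z):  # tool rotation from x and z axes in the world
    z=z/np.linalg.norm(z); x=x-z*(x@z); x/=np.linalg.norm(x)
    return R.from_matrix(np.c_[x,np.cross(z,x),z])
def rel(p,r,p0=None,r0=None):
    if p0 is None: p0,r0=pose()
    return np.round(r0.inv().apply(p-p0),1),np.round((r0.inv()*r).as_rotvec(),3)
def crop(im,u,v,w,h,s):
    u,v=int(u-w/2),int(v-h/2); return cv2.resize(im[v:v+h,u:u+w],None,fx=s,fy=s,interpolation=cv2.INTER_CUBIC)
E
python3 - <<'E'
from h import *
a=cv2.imread("pics/scene0.png");b=cv2.imread("pics/top0.png")
m=np.vstack([np.hstack([crop(b,382,180,100,75,4),crop(a,290,128,100,75,4)]),np.hstack([crop(b,272,152,100,75,4),crop(b,145,165,100,75,4)])])
cv2.imwrite("pics/m.png",m)
E
```

```text
(no output)
```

View pics/m.png

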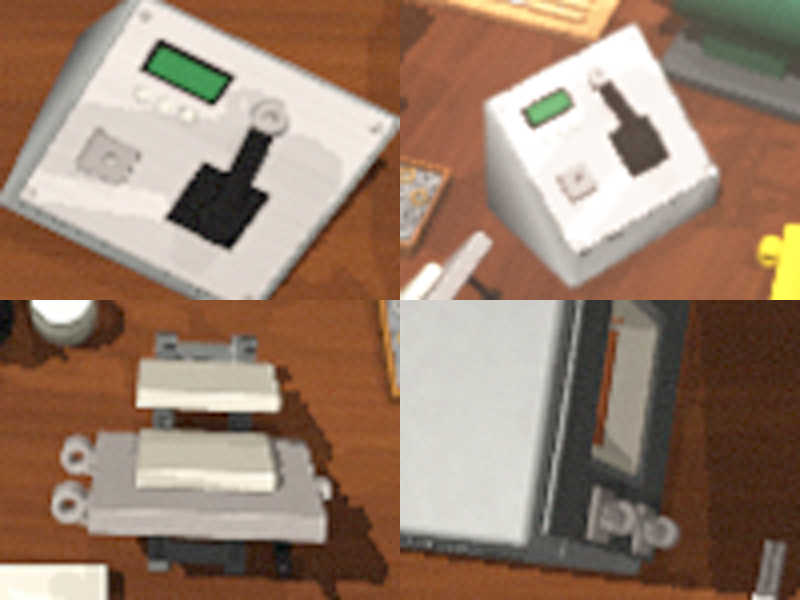

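The crop confirms the choices. In the top view the eye is at (399,172), hub (386.5,194), hasp (359.5,182.5), door knuckles (239.5,165.5) and (241,154), and kiln pins (149.5,182) upper and (160,185.5) lower. In the scene view the eye is at (289,110) and the hasp at (284,136).

```bash
cat >> h.py <<'E'
def boxR(yaw):  # columns: up-slope, left, normal
    c,s=np.cos(np.radians(35)),np.sin(np.radians(35))
    return R.from_euler('z',yaw).as_matrix()@np.array([[c,0,-s],[0,1,0],[s,0,c]])
E
python3 - <<'E'
from h import *
T=robot.get_calibration('top');S=robot.get_calibration('scene')
f=lambda t,s:tri([ray(T,t),ray(S,s)])
for n,t,s in (('eye',(399,172),(289.2,110)),('hub',(386.5,194),(299.5,126.7)),('hasp',(359.5,182.5),(284,136.2))):
    p,e=f(t,s); print(n,p.round(1),np.round(e,1))
print('pinT',onz(T,(149.5,182),212),'pinL',onz(T,(160,185.5),112))
print('kt',onz(T,(239.5,165.5),160),'kl',onz(T,(241.2,154),90))
print('corner',onz(T,(368.5,143.5),155), 'c2',onz(T,(430.7,172.5),155))
p,e=f((399,172),(289.2,110)); 
for yaw in(-.45,-.5,-.55):
    print(yaw,boxR(yaw).round(2).tolist())
w=robot.get_calibration('wrist'); E=np.array(w['extrinsics']); p,r=pose()
print('wrist cam in tool', r.inv().apply(-E[:3,:3].T@E[:3,3]-p).round(1), (r.inv().as_matrix()@E[:3,:3].T).round(2), w['fx'])
E
```

```text
eye [ 504.1 -369.7  143. ] [1.6 1.6]
hub [ 447.2 -356.8   82.9] [1.5 1.5]
hasp [ 480.6 -277.9   82.3] [2.7 2.7]
pinT [454.58904197 295.12894533 212.        ] pinL [455.4091441  295.40952265 112.        ]
kt [509.60327826  69.44462391 160.        ] kl [554.429344    68.70163827  90.        ]
corner [ 578.24803997 -283.08349657  155.        ] c2 [ 501.18095047 -451.93222565  155.        ]
-0.45 [[0.74, 0.43, -0.52], [-0.36, 0.9, 0.25], [0.57, 0.0, 0.82]]
-0.5 [[0.72, 0.48, -0.5], [-0.39, 0.88, 0.27], [0.57, 0.0, 0.82]]
-0.55 [[0.7, 0.52, -0.49], [-0.43, 0.85, 0.3], [0.57, 0.0, 0.82]]
wrist cam in tool [  77.     0.4 -120.9] [[ 0.    0.95  0.3 ]
 [ 1.   -0.    0.  ]
 [ 0.    0.3  -0.95]] 313.3774774431483
```

Run:
```python
from h import *
B=boxR(-.43); P=np.array([440,-345,90.])
print(rel(P+115*B[:,2],frame(B[:,0],-B[:,2])))
```

```text
(array([ 281.2, -216.8,   68.7]), array([-0.215,  0.586,  0.678]))
```

Request:
play_rows([
  {"x": 40, "y": -31, "z": 0, "rx": -0.031, "ry": 0.084, "rz": 0.097},
  {"x": 80, "y": -62, "z": 0, "rx": -0.061, "ry": 0.167, "rz": 0.194},
  {"x": 120, "y": -93, "z": 10, "rx": -0.092, "ry": 0.251, "rz": 0.29},
  {"x": 160, "y": -124, "z": 25, "rx": -0.123, "ry": 0.335, "rz": 0.387},
  {"x": 200, "y": -155, "z": 40, "rx": -0.154, "ry": 0.418, "rz": 0.484},
  {"x": 240, "y": -186, "z": 55, "rx": -0.184, "ry": 0.502, "rz": 0.58},
  {"x": 281, "y": -217, "z": 69, "rx": -0.215, "ry": 0.586, "rz": 0.678},
  {"x": 281, "y": -217, "z": 69, "rx": -0.215, "ry": 0.586, "rz": 0.678},
])

```text
validation failed for argument at $.co...
```

Run:
```python
from h import *
p,r=pose(); c=robot.get_calibration('wrist'); im=robot.get_image('wrist')[:,:,::-1]; cv2.imwrite('pics/w1.png',im)
import pickle; pickle.dump(c,open('w1.pkl','wb'))
print(p,r.as_matrix().round(3).tolist(),robot.observe()['joints'].round(2))
cv2.imwrite('pics/w1b.png',cv2.resize(im,(800,600)))
```

```text
[ 167.10791043 -601.74051499  252.62424866] [[0.964, 0.268, -0.0], [0.268, -0.964, 0.001], [0.0, -0.001, -1.0]] [-1.32  0.42  1.63  0.    1.09 -0.02]
```

View pics/w1b.png

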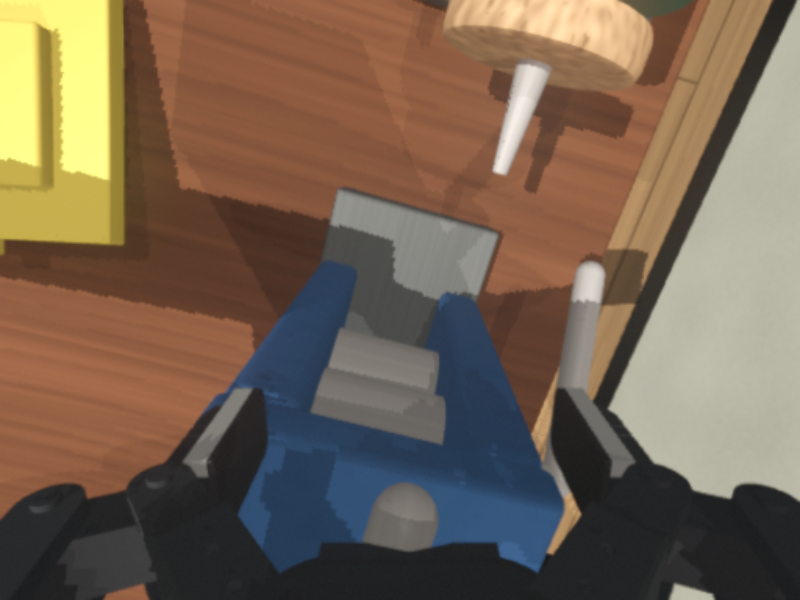

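The move call was refused. The wrist view shows only the blue vise under the tool, with the yellow door at its left edge. I'll retry with every key given.

Request:
play_rows([
  {"x": 40, "y": -31, "z": 0, "rx": -0.031, "ry": 0.084, "rz": 0.097, "fingers": 0},
  {"x": 80, "y": -62, "z": 0, "rx": -0.061, "ry": 0.167, "rz": 0.194, "fingers": 0},
  {"x": 120, "y": -93, "z": 10, "rx": -0.092, "ry": 0.251, "rz": 0.29, "fingers": 0},
  {"x": 160, "y": -124, "z": 25, "rx": -0.123, "ry": 0.335, "rz": 0.387, "fingers": 0},
  {"x": 200, "y": -155, "z": 40, "rx": -0.154, "ry": 0.418, "rz": 0.484, "fingers": 0},
  {"x": 240, "y": -186, "z": 55, "rx": -0.184, "ry": 0.502, "rz": 0.58, "fingers": 0},
  {"x": 281, "y": -217, "z": 69, "rx": -0.215, "ry": 0.586, "rz": 0.678, "fingers": 0},
  {"x": 281, "y": -217, "z": 69, "rx": -0.215, "ry": 0.586, "rz": 0.678, "fingers": 0},
])

```text
t: 1.15
tool_pos: [379.7, -320.6, 186.1]
ee_rot: [0.063, 0.933, -0.199, 0.294]
wrist_force: [1.4, 0.1, -0.3]
opening: 1.004
finger_force: 0.0
```

Run:
```python
from h import *
p,r=pose(); c=robot.get_calibration('wrist'); im=robot.get_image('wrist')[:,:,::-1]; cv2.imwrite('pics/w2.png',im)
import pickle; pickle.dump(c,open('w2.pkl','wb'))
print(p,r.as_matrix().round(3).tolist(),robot.observe()['joints'].round(2))
cv2.imwrite('pics/w2b.png',cv2.resize(im,(800,600)))
```

```text
[ 379.69916939 -320.58432298  186.05840185] [[0.748, -0.408, 0.523], [-0.333, -0.913, -0.235], [0.574, 0.002, -0.819]] [-0.86  0.25  2.3   1.45  0.25 -0.24]
```

View pics/w2b.png

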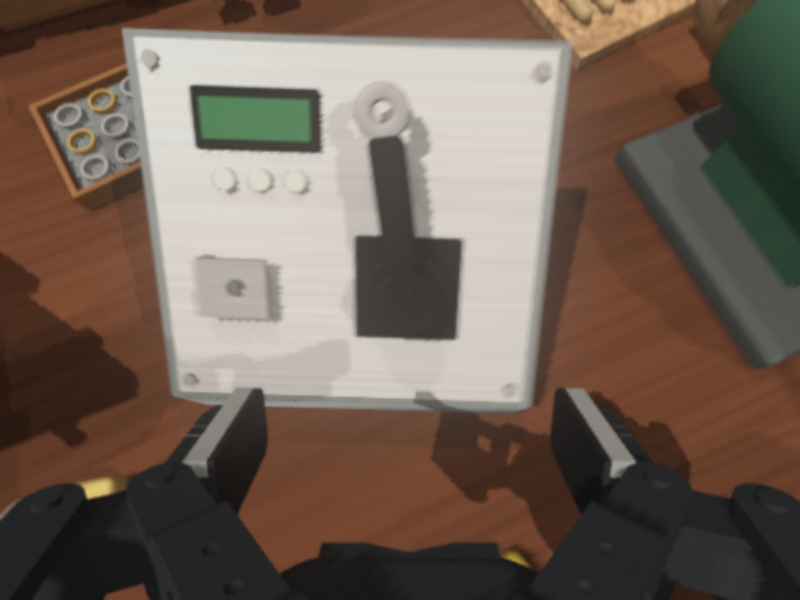

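The wrist view shows the box face with corners (125,30), (570,42), (530,408) and (172,395), eye hole (381,108), hub (407,288) and hasp hole (235,288).

Run:
```python
from h import *
import pickle; c=pickle.load(open('w2.pkl','rb')); k=.64
TL,TR=[onz(c,(u*k,v*k),155) for u,v in((125,30),(570,42))]
BL,BR=[onz(c,(u*k,v*k),50) for u,v in((172,395),(530,408))]
for n in('TL','TR','BL','BR'): print(n,eval(n).round(1))
print([np.linalg.norm(a-b).round(1) for a,b in((TL,TR),(BL,BR),(TL,BL),(TR,BR))])
y=TL-TR+BL-BR; yaw=np.arctan2(-y[0],y[1]); cen=(TL+TR+BL+BR)/4; B=boxR(yaw); print('yaw',yaw,cen)
def face(u,v,h):
    o,d=ray(c,(u*k,v*k)); n=B[:,2]; return o+d*((cen+n*h-o)@n)/(d@n)
e=face(381,108,21+2);hub=face(407,288,21);ha=face(235,288,12)
for n,q in(('eye',e),('hub',hub),('hasp',ha)): print(n,q.round(1),(B.T@(q-cen)).round(1))
```

```text
TL [ 589.  -277.1  155. ]
TR [ 503.8 -454.5  155. ]
BL [ 456.6 -210.6   50. ]
BR [ 368.4 -390.2   50. ]
[np.float64(196.8), np.float64(200.1), np.float64(181.6), np.float64(183.0)]
yaw -0.45218218581021474 [ 479.4288306  -333.11533591  102.5       ]
eye [ 505.2 -364.3  156.4] [ 61.1 -16.8  23. ]
hub [ 442.4 -348.2  109.5] [-17.9 -29.8  21. ]
hasp [ 480.3 -271.9   99. ] [-23.3  55.4  12. ]
```

```bash
cat >> h.py <<'E'
CEN=np.array([479.43,-333.1,102.5]);BX=boxR(-.452);PV=np.array([-23.2,-29.7])
def arm(th,h,r=48):
    d=np.array([np.cos(th),np.sin(th)]); q=PV+r*d
    return CEN+BX@[q[0],q[1],h],frame(BX@[d[0],d[1],0],-BX[:,2])
E
python3 - <<'E'
from h import *
print(rel(*arm(.15,70)),rel(*arm(.15,30)))
a=arm(.15,30)
for t in np.linspace(.15,1.571,17)[1:]: print(t.round(3),*rel(*arm(t,30),*a))
E
```

```text
(array([56.7, -5.7, 52.9]), array([-0.018, -0.   , -0.13 ])) (array([56.8, -4.9, 92.8]), array([-0.018, -0.   , -0.13 ]))
0.239 [-0.2 -4.3 -0. ] [-0.     0.    -0.089]
0.328 [-0.8 -8.5 -0. ] [ 0.     0.    -0.178]
0.416 [ -1.7 -12.6  -0. ] [ 0.    -0.    -0.266]
0.505 [ -3.  -16.7  -0. ] [ 0.    -0.    -0.355]
0.594 [ -4.7 -20.6  -0. ] [-0.    -0.    -0.444]
0.683 [ -6.7 -24.4  -0. ] [-0.     0.    -0.533]
0.772 [ -9. -28.  -0.] [ 0.    -0.    -0.622]
0.86 [-11.6 -31.3  -0. ] [ 0.    -0.    -0.711]
0.949 [-14.5 -34.4   0. ] [ 0.    -0.    -0.799]
1.038 [-17.7 -37.2  -0. ] [-0.    -0.    -0.888]
1.127 [-21.1 -39.8  -0. ] [-0.    -0.    -0.977]
1.216 [-24.8 -42.   -0. ] [ 0.     0.    -1.066]
1.305 [-28.6 -43.9   0. ] [ 0.    -0.    -1.155]
1.393 [-32.6 -45.4  -0. ] [ 0.     0.    -1.243]
1.482 [-36.7 -46.6  -0. ] [ 0.    -0.    -1.332]
1.571 [-40.8 -47.5  -0. ] [ 0.    -0.    -1.421]
```

Request:
play_rows([
  {"x": 28, "y": -3, "z": 20, "rx": -0.009, "ry": 0, "rz": -0.065, "fingers": 0.4},
  {"x": 57, "y": -5.5, "z": 45, "rx": -0.018, "ry": 0, "rz": -0.13, "fingers": 0.5},
  {"x": 57, "y": -5, "z": 60, "rx": -0.018, "ry": 0, "rz": -0.13, "fingers": 0.5},
  {"x": 57, "y": -5, "z": 78, "rx": -0.018, "ry": 0, "rz": -0.13, "fingers": 0.5},
  {"x": 57, "y": -5, "z": 92, "rx": -0.018, "ry": 0, "rz": -0.13, "fingers": 0.5},
  {"x": 57, "y": -5, "z": 92, "rx": -0.018, "ry": 0, "rz": -0.13, "fingers": 0.5},
])

```text
t: 1.95
tool_pos: [472.4, -357.6, 143.0]
ee_rot: [0.09, 0.943, -0.139, 0.287]
wrist_force: [-0.4, 0.1, 0.3]
opening: 0.5
finger_force: 0.0
```

Run:
```python
from h import *
s=robot.observe();print(s['opening'],s['wrist_force'],s['joints'].round(2),rel(*arm(.15,30)))
im=robot.get_image('wrist')[:,:,::-1]; cv2.imwrite('pics/w3.png',cv2.resize(im,(640,480)))
```

```text
0.5004564827956254 [-0.3956389   0.07681791  0.31624334] [-0.75  0.44  2.13  1.69  0.17 -0.53] (array([-2.1, -3. ,  0.6]), array([-0.   , -0.   ,  0.009]))
```

View pics/w3.png

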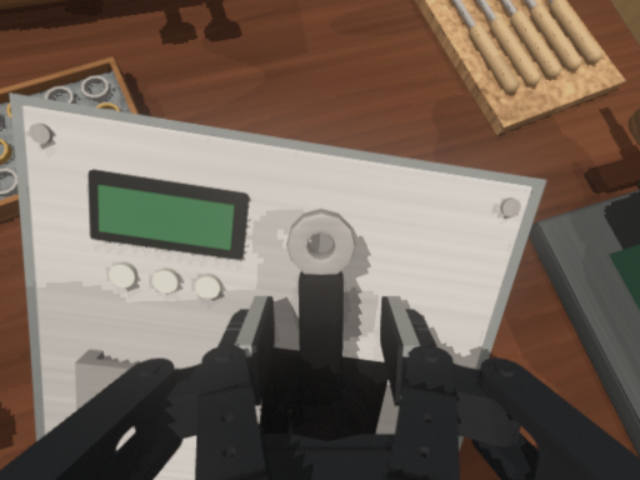

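The fingers straddle the arm at (320,320) of this view, with the eye beyond them at (320,243). Now I close and swing.

Request:
play_rows([
  {"x": -1, "y": -1, "z": 1, "rx": 0, "ry": 0, "rz": 0, "fingers": 1},
  {"x": -1, "y": -1, "z": 1, "rx": 0, "ry": 0, "rz": 0, "fingers": 1},
  {"x": -1, "y": -1, "z": 1, "rx": 0, "ry": 0, "rz": 0, "fingers": 1},
  {"x": -1, "y": -5, "z": 1, "rx": 0, "ry": 0, "rz": -0.089, "fingers": 1},
  {"x": -2, "y": -9.5, "z": 1, "rx": 0, "ry": 0, "rz": -0.178, "fingers": 1},
  {"x": -3, "y": -13.5, "z": 1, "rx": 0, "ry": 0, "rz": -0.266, "fingers": 1},
  {"x": -4, "y": -17.5, "z": 1, "rx": 0, "ry": 0, "rz": -0.355, "fingers": 1},
  {"x": -5, "y": -21.5, "z": 1, "rx": 0, "ry": 0, "rz": -0.444, "fingers": 1},
])

```text
t: 3.0
tool_pos: [475.5, -334.7, 138.3]
ee_rot: [0.151, 0.951, 0.073, 0.261]
wrist_force: [-3.5, 9.5, 6.2]
opening: 0.17
finger_force: 60.0
```

Run:
```python
from h import *
s=robot.observe();print(s['opening'],s['finger_force'],s['wrist_force'],s['joints'].round(2))
p,r=pose(); q=BX.T@(p-CEN); th=np.arctan2(*(q[:2]-PV)[::-1]); x=BX.T@r.apply([1,0,0]); print(q,th,np.arctan2(x[1],x[0]),np.linalg.norm(q[:2]-PV),x[2],rel(*arm(.6,30)))
for t in (.7,.8,.9,1,1.1,1.2,1.3,1.4,1.5,1.571): print(t,rel(*arm(t,30,np.linalg.norm(q[:2]-PV))))
```

```text
0.17016455296015767 60.00275731086731 [-3.52178841  9.53917593  6.24850642] [-0.7   0.44  2.16  1.93  0.16 -1.17]
[18.23658864 -3.17043757 30.89532667] 0.5694868727643311 0.6049245359820138 49.2017129862245 0.0026346191537674657 (array([-1.2, -1.5,  0.9]), array([-0.001, -0.003,  0.005]))
0.7 (array([-0.2, -6.4,  0.9]), array([-0.001, -0.003, -0.095]))
0.8 (array([ -0.9, -11.3,   0.9]), array([-0.   , -0.003, -0.195]))
0.9 (array([ -2.1, -16.1,   0.9]), array([-0.   , -0.003, -0.295]))
1 (array([ -3.8, -20.7,   0.9]), array([-0.   , -0.003, -0.395]))
1.1 (array([ -5.9, -25.1,   0.9]), array([-0.   , -0.003, -0.495]))
1.2 (array([ -8.4, -29.3,   0.9]), array([ 0.   , -0.003, -0.595]))
1.3 (array([-11.4, -33.3,   0.9]), array([ 0.   , -0.003, -0.695]))
1.4 (array([-14.7, -36.9,   0.9]), array([ 0.   , -0.003, -0.795]))
1.5 (array([-18.4, -40.1,   0.9]), array([ 0.001, -0.003, -0.895]))
1.571 (array([-21.2, -42.2,   0.9]), array([ 0.001, -0.003, -0.966]))
```

Request:
play_rows([
  {"x": 0, "y": -6, "z": 0, "rx": 0, "ry": 0, "rz": -0.095, "fingers": 1},
  {"x": -1, "y": -11, "z": 0, "rx": 0, "ry": 0, "rz": -0.195, "fingers": 1},
  {"x": -2, "y": -16, "z": 0, "rx": 0, "ry": 0, "rz": -0.295, "fingers": 1},
  {"x": -4, "y": -20.5, "z": 0, "rx": 0, "ry": 0, "rz": -0.395, "fingers": 1},
  {"x": -6, "y": -25, "z": 0, "rx": 0, "ry": 0, "rz": -0.495, "fingers": 1},
  {"x": -8.5, "y": -29, "z": 0, "rx": 0, "ry": 0, "rz": -0.595, "fingers": 1},
  {"x": -11.5, "y": -33, "z": 0, "rx": 0, "ry": 0, "rz": -0.695, "fingers": 1},
  {"x": -14.5, "y": -37, "z": 0, "rx": 0, "ry": 0, "rz": -0.795, "fingers": 1},
])

```text
t: 4.0
tool_pos: [460.9, -303.5, 119.5]
ee_rot: [0.241, 0.848, 0.436, 0.181]
wrist_force: [-4.3, 6.8, 8.2]
opening: 0.175
finger_force: 59.7
```

Run:
```python
from h import *
s=robot.observe();print(s['wrist_force'],s['joints'].round(2))
p,r=pose(); q=BX.T@(p-CEN); th=np.arctan2(*(q[:2]-PV)[::-1]); x=BX.T@r.apply([1,0,0]); print(q,th,np.arctan2(x[1],x[0]),np.linalg.norm(q[:2]-PV))
for t in (1.5,1.571,1.585): print(t,rel(*arm(t,31,np.linalg.norm(q[:2]-PV))))
```

```text
[-4.26892201  6.80098322  8.23340195] [-0.67  0.46  2.23  2.44  0.19 -2.45]
[-14.47512303  18.54902291  30.91703795] 1.391899429622796 1.4013791126888662 49.03153771037774
1.5 (array([-0.2, -5.3, -0.1]), array([ 0.002, -0.001, -0.099]))
1.571 (array([-0.7, -8.7, -0.1]), array([ 0.002, -0.001, -0.17 ]))
1.585 (array([-0.8, -9.4, -0.1]), array([ 0.002, -0.001, -0.184]))
```

Joint 6 is near its limit, so the rest of the swing goes mostly by shifting.

Request:
play_rows([
  {"x": 0, "y": -3, "z": 0, "rx": 0, "ry": 0, "rz": -0.03, "fingers": 1},
  {"x": 0, "y": -6, "z": 0, "rx": 0, "ry": 0, "rz": -0.05, "fingers": 1},
  {"x": -0.5, "y": -9, "z": 0, "rx": 0, "ry": 0, "rz": -0.05, "fingers": 1},
  {"x": -0.5, "y": -9.5, "z": 0, "rx": 0, "ry": 0, "rz": -0.05, "fingers": 1},
])

```text
t: 4.5
tool_pos: [458.5, -301.9, 117.7]
ee_rot: [0.247, 0.836, 0.456, 0.179]
wrist_force: [8.8, 3.8, 8.7]
opening: 0.168
finger_force: 58.9
```

Run:
```python
from h import *
s=robot.observe();print(s['wrist_force'],s['joints'].round(2),s['opening'])
p,r=pose(); q=BX.T@(p-CEN); th=np.arctan2(*(q[:2]-PV)[::-1]); x=BX.T@r.apply([1,0,0]); print(q,th,np.arctan2(x[1],x[0]),np.linalg.norm(q[:2]-PV))
T=robot.get_image('wrist')[:,:,::-1];U=robot.get_image('scene')[:,:,::-1]
cv2.imwrite('pics/w4.png',np.hstack([cv2.resize(T,(440,330)),crop(U,290,128,88,66,5)]))
```

```text
[8.75034323 3.82570845 8.6904242 ] [-0.67  0.46  2.24  2.47  0.21 -2.54] 0.16752142241235585
[-17.80734404  18.89958623  31.08084995] 1.4602874440609956 1.4502794863514072 48.89785803037709
```

View pics/w4.png

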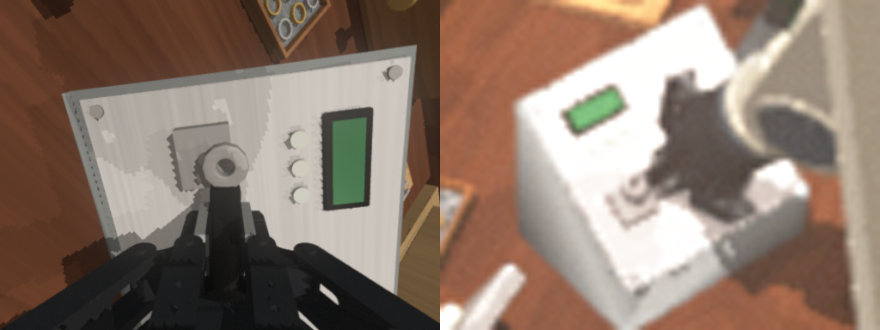

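The wrist view shows the eye (225,165) about 20 px short of the hasp hole centre, and joint 6 is at its limit. I'll let go, turn the wrist back, and push the arm the rest of the way with shut fingers.

Request:
play_rows([
  {"x": 0, "y": 0, "z": 0, "rx": 0, "ry": 0, "rz": 0, "fingers": 0.5},
  {"x": 0, "y": 0, "z": 0, "rx": 0, "ry": 0, "rz": 0, "fingers": 0.5},
  {"x": 0, "y": 0, "z": -20, "rx": 0, "ry": 0, "rz": 0, "fingers": 0.5},
  {"x": 0, "y": 0, "z": -45, "rx": 0, "ry": 0, "rz": 0.1, "fingers": 0.6},
  {"x": 0, "y": 0, "z": -45, "rx": 0, "ry": 0, "rz": 0.28, "fingers": 1},
  {"x": 0, "y": 0, "z": -45, "rx": 0, "ry": 0, "rz": 0.46, "fingers": 1},
  {"x": 0, "y": 0, "z": -45, "rx": 0, "ry": 0, "rz": 0.64, "fingers": 1},
  {"x": 0, "y": 0, "z": -45, "rx": 0, "ry": 0, "rz": 0.82, "fingers": 1},
])

```text
t: 5.6
tool_pos: [430.9, -289.7, 151.4]
ee_rot: [0.153, 0.951, 0.08, 0.258]
wrist_force: [-0.3, 0.3, -0.6]
opening: -0.007
finger_force: 0.0
```

Run:
```python
from h import *
s=robot.observe();print(s['joints'].round(2),s['opening'])
ph=.3
r=frame(BX@[np.cos(ph),np.sin(ph),0],-BX[:,2])
for u,h in((12,60),(12,30),(-4.5,30)): print(rel(CEN+BX@[u,25,h],r))
```

```text
[-0.69  0.35  2.28  2.14  0.16 -1.39] -0.006762151797946601
(array([32.8, 14.7, 15.9]), array([-0.002,  0.001,  0.32 ]))
(array([32.9, 14.7, 45.9]), array([-0.002,  0.001,  0.32 ]))
(array([19.4,  5.1, 46. ]), array([-0.002,  0.001,  0.32 ]))
```

Request:
play_rows([
  {"x": 11, "y": 5, "z": 5, "rx": 0, "ry": 0, "rz": 0.17, "fingers": 1},
  {"x": 22, "y": 10, "z": 5, "rx": 0, "ry": 0, "rz": 0.34, "fingers": 1},
  {"x": 33, "y": 15, "z": 10, "rx": 0, "ry": 0, "rz": 0.5, "fingers": 1},
  {"x": 33, "y": 15, "z": 25, "rx": 0, "ry": 0, "rz": 0.62, "fingers": 1},
  {"x": 33, "y": 15, "z": 46, "rx": 0, "ry": 0, "rz": 0.62, "fingers": 1},
  {"x": 29, "y": 12, "z": 46, "rx": 0, "ry": 0, "rz": 0.62, "fingers": 1},
  {"x": 25, "y": 9, "z": 46, "rx": 0, "ry": 0, "rz": 0.62, "fingers": 1},
  {"x": 22, "y": 7, "z": 46, "rx": 0, "ry": 0, "rz": 0.62, "fingers": 1},
])

```text
t: 6.6
tool_pos: [474.7, -302.6, 126.5]
ee_rot: [0.067, 0.93, -0.21, 0.293]
wrist_force: [3.1, -0.4, 1.7]
opening: -0.002
finger_force: 1.3
```

Run:
```python
from h import *
s=robot.observe();print(s['joints'].round(2),s['wrist_force'],BX.T@s['wrist_force'])
p,r=pose();print(BX.T@(p-CEN),rel(CEN+BX@[-4.5,25,30],frame(BX[:,0],-BX[:,2])))
U=robot.get_image('wrist')[:,:,::-1]
cv2.imwrite('pics/w5.png',U)
```

```text
[-0.64  0.45  2.2   2.36  0.16 -0.96] [ 3.12437761 -0.35554609  1.73329552] [ 3.42370332  1.04478002 -0.28133976]
[-0.58310111 25.37872053 29.75615029] (array([-3.9,  0.4, -0.2]), array([-0.002, -0.   ,  0.006]))
```

View pics/w5.png

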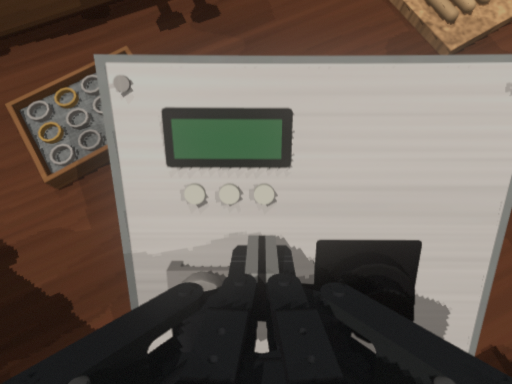

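Shut fingers at (262,290) are in contact with the arm at about 3.4 N. Pushing on in small steps.

Request:
play_rows([
  {"x": -2, "y": 0, "z": 0, "rx": 0, "ry": 0, "rz": 0, "fingers": 1},
  {"x": -4, "y": 0, "z": 0, "rx": 0, "ry": 0, "rz": 0, "fingers": 1},
  {"x": -4, "y": 0, "z": 0, "rx": 0, "ry": 0, "rz": 0, "fingers": 1},
])

```text
t: 7.02
tool_pos: [471.5, -301.1, 124.3]
ee_rot: [0.067, 0.93, -0.21, 0.293]
wrist_force: [1.9, 1.7, 0.3]
opening: 0.002
finger_force: 1.0
```

Request:
play_rows([
  {"x": -1, "y": 0, "z": 0, "rx": 0, "ry": 0, "rz": 0, "fingers": 1},
  {"x": -1, "y": 0, "z": 0, "rx": 0, "ry": 0, "rz": 0, "fingers": 1},
])

```text
t: 7.28
tool_pos: [471.0, -300.8, 123.9]
ee_rot: [0.067, 0.93, -0.21, 0.293]
wrist_force: [2.7, 0.4, 2.0]
opening: -0.0
finger_force: 1.4
```

Request:
play_rows([
  {"x": -1, "y": 0, "z": 0, "rx": 0, "ry": 0, "rz": 0, "fingers": 1},
  {"x": -1, "y": 0, "z": 0, "rx": 0, "ry": 0, "rz": 0, "fingers": 1},
])

```text
t: 7.52
tool_pos: [470.7, -300.6, 123.6]
ee_rot: [0.068, 0.93, -0.21, 0.294]
wrist_force: [4.8, 0.8, 2.9]
opening: 0.003
finger_force: 2.4
```

Run:
```python
from h import *
p,r=pose();print(BX.T@(p-CEN), BX.T@robot.observe()['wrist_force'])
```

```text
[-5.9715573  25.39624916 29.96828472] [4.95796962 2.77975137 0.11634946]
```

Request:
play_rows([
  {"x": -0.7, "y": 0, "z": 0, "rx": 0, "ry": 0, "rz": 0, "fingers": 1},
  {"x": -0.7, "y": 0, "z": 0, "rx": 0, "ry": 0, "rz": 0, "fingers": 1},
])

```text
t: 7.78
tool_pos: [470.6, -300.6, 123.6]
ee_rot: [0.068, 0.93, -0.21, 0.294]
wrist_force: [5.0, 1.2, 4.6]
opening: -0.002
finger_force: 3.2
```

Request:
play_rows([
  {"x": 4, "y": 0, "z": 0, "rx": 0, "ry": 0, "rz": 0, "fingers": 1},
  {"x": 4, "y": 0, "z": -30, "rx": 0, "ry": 0, "rz": 0, "fingers": 1},
  {"x": -20, "y": 0, "z": -80, "rx": 0, "ry": 0, "rz": 0, "fingers": 1},
  {"x": -30, "y": 0, "z": -100, "rx": 0, "ry": 0, "rz": 0, "fingers": 0.5},
  {"x": -30, "y": 0, "z": -100, "rx": 0, "ry": 0, "rz": 0, "fingers": 0.3},
])

```text
t: 8.4
tool_pos: [393.7, -264.2, 187.5]
ee_rot: [0.068, 0.93, -0.211, 0.292]
wrist_force: [1.2, 0.2, -0.1]
opening: 0.42
finger_force: 0.0
```

Run:
```python
from h import *
import pickle
p,r=pose(); c=robot.get_calibration('wrist'); cv2.imwrite('pics/iso.png',robot.get_image('wrist')[:,:,::-1]); pickle.dump(c,open('iso.pkl','wb'))
for n,q in (('pivot',[*PV,21]),('hh',[PV[0],PV[1]+85,21])): print(n,proj(c,CEN+BX@q).round(1))
print(p,robot.observe()['joints'].round(2))
# view pose for kiln pins: tool down-ish, camera on -Y side/robot side
pin=np.array([455,295.3,0])
for tx in([0,-1,0],[0,1,0],[1,0,0]):
    R0=frame(np.array(tx,float),np.array([0,0,-1.])); print(tx,rel(np.array([455,200,330.]),R0))
```

```text
pivot [[332.5 176.9]]
hh [[220.8 176.2]]
[ 393.70841865 -264.18862112  187.51732265] [-0.7   0.21  2.35  1.66  0.14 -0.3 ]
[0, -1, 0] (array([ -37.7, -444.7, -202. ]), array([-0.34 , -0.546,  1.089]))
[0, 1, 0] (array([ -37.7, -444.7, -202. ]), array([ 0.614, -0.382, -1.944]))
[1, 0, 0] (array([ -37.7, -444.7, -202. ]), array([ 0.139, -0.599, -0.432]))
```

Run:
```python
from h import *
t,r=rel(np.array([455,230,340.]),frame(np.array([0,1.,0]),np.array([0,0,-1.])))
p0,r0=pose()
for i in range(1,9):
    f=i/12; z=min(1,i/4); g=max(0,(i-1)/11)
    tgt=p0+np.array([61.3*g,494*g,152.5*z]); print(i,r0.inv().apply(tgt-p0).round(0),(r*f).round(3))
```

```text
1 [ 22.   0. -31.] [ 0.051 -0.032 -0.162]
2 [ 32. -43. -71.] [ 0.102 -0.064 -0.324]
3 [  42.  -85. -110.] [ 0.154 -0.096 -0.486]
4 [  52. -128. -150.] [ 0.205 -0.127 -0.648]
5 [  41. -171. -158.] [ 0.256 -0.159 -0.81 ]
6 [  29. -214. -167.] [ 0.307 -0.191 -0.972]
7 [  17. -257. -175.] [ 0.358 -0.223 -1.134]
8 [   5. -300. -183.] [ 0.409 -0.255 -1.296]
```

Request:
play_rows([
  {"x": 22, "y": 0, "z": -31, "rx": 0.051, "ry": -0.032, "rz": -0.162, "fingers": 0.3},
  {"x": 32, "y": -43, "z": -71, "rx": 0.102, "ry": -0.064, "rz": -0.324, "fingers": 0.3},
  {"x": 42, "y": -85, "z": -110, "rx": 0.154, "ry": -0.096, "rz": -0.486, "fingers": 0.3},
  {"x": 52, "y": -128, "z": -150, "rx": 0.205, "ry": -0.127, "rz": -0.648, "fingers": 0.3},
  {"x": 41, "y": -171, "z": -158, "rx": 0.256, "ry": -0.159, "rz": -0.81, "fingers": 0.3},
  {"x": 29, "y": -214, "z": -167, "rx": 0.307, "ry": -0.191, "rz": -0.972, "fingers": 0.3},
  {"x": 17, "y": -257, "z": -175, "rx": 0.358, "ry": -0.223, "rz": -1.134, "fingers": 0.3},
  {"x": 5, "y": -300, "z": -183, "rx": 0.409, "ry": -0.255, "rz": -1.296, "fingers": 0.3},
])

```text
t: 9.45
tool_pos: [435.0, 50.0, 340.6]
ee_rot: [0.033, 0.933, 0.319, 0.163]
wrist_force: [1.6, -0.9, -0.7]
opening: 0.701
finger_force: 0.0
```

Run:
```python
from h import *
print(pose()[0],robot.observe()['joints'].round(2))
print(rel(np.array([455,230,340.]),frame(np.array([0,1.,0]),np.array([0,0,-1.]))))
```

```text
[435.01703431  49.95567743 340.5587574 ] [ 0.08 -0.12  2.11  0.02  0.82  0.97]
(array([ 123.9, -131.3,   14.7]), array([ 0.289, -0.192, -0.902]))
```

Request:
play_rows([
  {"x": 25, "y": -26, "z": 3, "rx": 0.052, "ry": -0.035, "rz": -0.162, "fingers": 0.3},
  {"x": 50, "y": -53, "z": 6, "rx": 0.104, "ry": -0.069, "rz": -0.325, "fingers": 0.3},
  {"x": 75, "y": -79, "z": 9, "rx": 0.156, "ry": -0.104, "rz": -0.487, "fingers": 0.3},
  {"x": 99, "y": -105, "z": 12, "rx": 0.208, "ry": -0.138, "rz": -0.65, "fingers": 0.3},
  {"x": 124, "y": -131, "z": 15, "rx": 0.26, "ry": -0.173, "rz": -0.81, "fingers": 0.3},
  {"x": 124, "y": -131, "z": 15, "rx": 0.289, "ry": -0.192, "rz": -0.902, "fingers": 0.3},
  {"x": 124, "y": -131, "z": 15, "rx": 0.289, "ry": -0.192, "rz": -0.902, "fingers": 0.3},
])

```text
t: 10.32
tool_pos: [456.0, 228.4, 337.3]
ee_rot: [-0.001, 0.709, 0.705, -0.001]
wrist_force: [-0.5, -0.5, -0.8]
opening: 0.7
finger_force: 0.0
```

Run:
```python
from h import *
import pickle
c=robot.get_calibration('wrist'); cv2.imwrite('pics/pin.png',robot.get_image('wrist')[:,:,::-1]); pickle.dump(c,open('pin.pkl','wb'))
print(pose()[0],robot.observe()['joints'].round(2),proj(c,[[455,295,212],[455,295,112]]))
# door look: camera above knuckles; tool tilted 30 along the door normal
th=np.radians(30); dz=np.array([-np.sin(th),0,np.cos(th)])
top=np.array([515-45*0,-25,170.])
print(rel(np.array([480.,-25,175])+dz*90,frame(np.array([0,1.,0]),-dz)))
```

```text
[455.71174143 227.75378798 337.5276317 ] [0.44 0.16 1.79 0.   1.19 0.45] [[260.1195793  106.15396309]
 [260.82779402 102.1668397 ]]
(array([-252.9,  -18.5,   84.5]), array([-0.526,  0.002, -0.008]))
```

Request:
play_rows([
  {"x": -55, "y": 0, "z": 10, "rx": -0.1, "ry": 0, "rz": 0, "fingers": 0.3},
  {"x": -110, "y": 0, "z": 25, "rx": -0.2, "ry": 0, "rz": 0, "fingers": 0.3},
  {"x": -165, "y": 0, "z": 45, "rx": -0.3, "ry": 0, "rz": 0, "fingers": 0.3},
  {"x": -215, "y": 0, "z": 65, "rx": -0.42, "ry": 0, "rz": 0, "fingers": 0.3},
  {"x": -253, "y": 0, "z": 84, "rx": -0.526, "ry": 0, "rz": 0, "fingers": 0.3},
  {"x": -253, "y": 0, "z": 84, "rx": -0.526, "ry": 0, "rz": 0, "fingers": 0.3},
])

```text
t: 11.12
tool_pos: [450.6, -28.7, 252.8]
ee_rot: [0.184, 0.688, 0.678, 0.181]
wrist_force: [-0.5, -0.5, 0.7]
opening: 0.699
finger_force: 0.0
```

Run:
```python
from h import *
import pickle
c=robot.get_calibration('wrist'); im=robot.get_image('wrist')[:,:,::-1]; cv2.imwrite('pics/dr.png',im); pickle.dump(c,open('dr.pkl','wb'))
print(pose()[0],robot.observe()['joints'].round(2))
iso=cv2.imread('pics/iso.png');pin=cv2.imread('pics/pin.png')
print(proj(c,[[509.6,69.4,153],[555,69,66],[498,-25,173]]))
m=np.zeros((600,800,3),np.uint8); 
m[:300,:400]=crop(iso,260,176,160,120,2.5); m[:300,400:]=crop(pin,261,100,160,120,2.5)
m[300:,:400]=cv2.resize(im,(400,300),interpolation=cv2.INTER_AREA); 
t=robot.get_image('top')[:,:,::-1]; m[300:,400:]=crop(t,380,180,100,75,4)
cv2.imwrite('pics/mos.png',m)
```

```text
[452.27150274 -27.6482676  254.13602088] [-0.12  0.    2.29  0.17  0.33 -0.25]
[[261.45253073  58.25859542]
 [257.42362476  68.15921652]
 [263.02452064 197.70292184]]
```

View pics/mos.png

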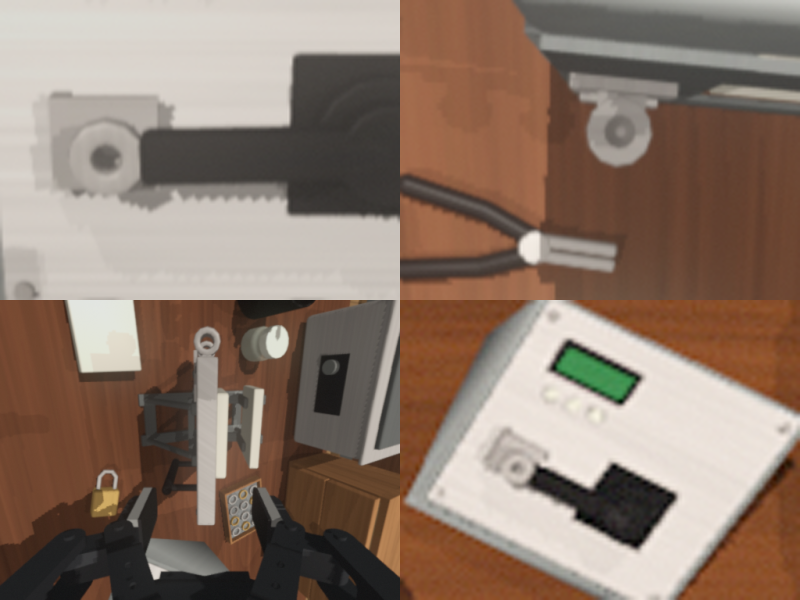

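Top-left tile: the eye (105,158) is over the hasp, arm level, so the isolator is off. Top-right: pin and shoulder at (618,131), i.e. wrist pixel (268,92). Bottom-left: door top edge from about (205,355) to (206,524), knuckle at (206,341). Bottom-right: the top view agrees, arm level.

Run:
```python
from h import *
import pickle
c=pickle.load(open('pin.pkl','rb'))
print('pin tip',onz(c,(268.4,92.6),212),'shoulder',onz(c,(267.6,92.4),185))
T=robot.get_calibration('top'); print('top cam sh',onz(T,(149.5,181.),185),onz(T,(160,184.5),85))
p=cv2.imread('pics/pin.png')
g=cv2.cvtColor(crop(p,266,95,60,60,1),cv2.COLOR_BGR2GRAY)
h=cv2.HoughCircles(cv2.GaussianBlur(cv2.resize(g,None,fx=4,fy=4,interpolation=cv2.INTER_CUBIC),(5,5),1),cv2.HOUGH_GRADIENT,1,20,param1=80,param2=18,minRadius=40,maxRadius=64)
print('hough',None if h is None else (h[0][:3]/4+[236,65,0]).round(1))
c=pickle.load(open('dr.pkl','rb'))
print('kt',onz(c,(263.7,52.5),153),onz(T,(239.5,165),153),'kl',onz(T,(241.2,153),66))
print('end -y',onz(c,(263.5,286.7),173),'mid/top',onz(c,(263,73),173))
d=cv2.imread('pics/dr.png'); hsv=cv2.cvtColor(d,cv2.COLOR_BGR2HSV)
for r in range(90,295,20): print(r,[ (int(x),hsv[r,x].tolist()[1:]) for x in range(242,290,4)])
```

```text
pin tip [461.26079859 304.71918908 212.        ] shoulder [461.07255007 304.84757801 185.        ]
top cam sh [459.98266376 303.44348801 185.        ] [460.83029558 302.91520789  85.        ]
hough [[268.6  92.4  13. ]]
kt [511.4514381   73.11456129 153.        ] [512.06396096  69.82037176 153.        ] kl [561.9643383  69.8507567  66.       ]
end -y [497.45310532 -99.23980891 173.        ] mid/top [499.0812753   58.81694278 173.        ]
90 [(242, [117, 70]), (246, [104, 71]), (250, [32, 71]), (254, [22, 159]), (258, [22, 164]), (262, [20, 163]), (266, [22, 165]), (270, [21, 167]), (274, [21, 171]), (278, [37, 150]), (282, [129, 111]), (286, [131, 119])]
110 [(242, [113, 72]), (246, [96, 61]), (250, [23, 112]), (254, [22, 160]), (258, [22, 165]), (262, [22, 165]), (266, [20, 165]), (270, [20, 165]), (274, [21, 169]), (278, [51, 136]), (282, [126, 113]), (286, [123, 110])]
130 [(242, [17, 74]), (246, [22, 58]), (250, [27, 95]), (254, [20, 179]), (258, [21, 185]), (262, [20, 189]), (266, [20, 188]), (270, [20, 188]), (274, [20, 187]), (278, [27, 196]), (282, [26, 217]), (286, [26, 219
[... 1082 characters left out ...]
, (286, [121, 122])]
250 [(242, [135, 127]), (246, [131, 128]), (250, [130, 126]), (254, [21, 180]), (258, [20, 189]), (262, [21, 190]), (266, [21, 194]), (270, [20, 193]), (274, [23, 186]), (278, [124, 111]), (282, [112, 89]), (286, [112, 93])]
270 [(242, [134, 110]), (246, [133, 117]), (250, [113, 99]), (254, [21, 182]), (258, [21, 192]), (262, [20, 192]), (266, [21, 193]), (270, [20, 192]), (274, [26, 175]), (278, [126, 107]), (282, [125, 88]), (286, [110, 72])]
290 [(242, [138, 111]), (246, [137, 110]), (250, [139, 114]), (254, [135, 119]), (258, [136, 111]), (262, [132, 104]), (266, [136, 109]), (270, [136, 107]), (274, [133, 102]), (278, [136, 105]), (282, [130, 94]), (286, [110, 58])]
```

```bash
cat >> h.py <<'E'
Z=R.from_euler('z',-.014).as_matrix(); DZ=Z@[-.5,0,np.sqrt(.75)]; DY=Z@[0,1,0]; TOP=np.array([499.7,-20.5,173.])
PIN=np.array([461.,304.3])
E
python3 - <<'E'
from h import *
r=frame(DY,-DZ)
for k in(40,-15): print(rel(TOP+k*DZ,r))
E
```

```text
(array([ 6.9, -1.2, 54.2]), array([ 0.001, -0.002,  0.002]))
(array([  6.8,  -1.3, 109.2]), array([ 0.001, -0.002,  0.002]))
```

Request:
play_rows([
  {"x": 7, "y": -1, "z": 20, "rx": 0, "ry": 0, "rz": 0, "fingers": 0.5},
  {"x": 7, "y": -1, "z": 45, "rx": 0, "ry": 0, "rz": 0, "fingers": 0.5},
  {"x": 7, "y": -1, "z": 75, "rx": 0, "ry": 0, "rz": 0, "fingers": 0.5},
  {"x": 7, "y": -1, "z": 95, "rx": 0, "ry": 0, "rz": 0, "fingers": 0.5},
  {"x": 7, "y": -1, "z": 109, "rx": 0, "ry": 0, "rz": 0, "fingers": 0.5},
  {"x": 7, "y": -1, "z": 109, "rx": 0, "ry": 0, "rz": 0, "fingers": 0.5},
])

```text
t: 11.98
tool_pos: [511.2, -20.6, 168.3]
ee_rot: [0.179, 0.685, 0.682, 0.181]
wrist_force: [0.2, 0.7, 0.4]
opening: 0.499
finger_force: 0.0
```

Run:
```python
from h import *
s=robot.observe();print(s['joints'].round(2),s['wrist_force'],rel(TOP-15*DZ,frame(DY,-DZ)))
im=robot.get_image('wrist')[:,:,::-1]; cv2.imwrite('pics/g.png',im)
hsv=cv2.cvtColor(im,cv2.COLOR_BGR2HSV)
m=((hsv[:,:,1]<30)&(hsv[:,:,2]>150)).astype(np.uint8)
for r in (100,140,180,220,250,280): 
    x=np.flatnonzero(m[r,150:370])+150; print(r,x.min() if len(x) else 0,x.max() if len(x) else 0, len(x))
```

```text
[-0.09  0.29  2.24  0.44  0.11 -0.5 ] [0.19388839 0.72321835 0.43207649] (array([-0.1, -7.6,  5.2]), array([-0.009, -0.009,  0.007]))
100 216 261 46
140 217 261 45
180 218 354 71
220 219 350 77
250 220 347 52
280 231 259 29
```

```bash
cat >> h.py <<'E'
A=.2
def grip(k,a=A): return TOP+k*DZ,frame(DY*np.cos(a)+DZ*np.sin(a),-DZ*np.cos(a)+DY*np.sin(a))
E
python3 - <<'E'
from h import *
for k in(30,-13): print(rel(*grip(k)))
E
```

```text
(array([  0.5,  -7.5, -39.4]), array([-0.01 ,  0.191,  0.006]))
(array([ 0.1, -7.1,  3.6]), array([-0.01 ,  0.191,  0.006]))
```

Request:
play_rows([
  {"x": 0, "y": 0, "z": -30, "rx": 0, "ry": 0, "rz": 0, "fingers": 0.5},
  {"x": 0, "y": 0, "z": -50, "rx": 0, "ry": 0.1, "rz": 0, "fingers": 0.5},
  {"x": 0, "y": 0, "z": -50, "rx": 0, "ry": 0.2, "rz": 0, "fingers": 0.5},
  {"x": 0, "y": 0, "z": -50, "rx": 0, "ry": 0.2, "rz": 0, "fingers": 0.5},
  {"x": 0, "y": 0, "z": -50, "rx": 0, "ry": 0.2, "rz": 0, "fingers": 0.5},
])

```text
t: 12.65
tool_pos: [485.2, -22.3, 212.4]
ee_rot: [0.11, 0.665, 0.696, 0.248]
wrist_force: [0.1, 0.4, -0.5]
opening: 0.498
finger_force: 0.0
```

Run:
```python
from h import *
s=robot.observe();print(s['joints'].round(2))
for k in(30,-13): print(rel(*grip(k)))
```

```text
[-0.25  0.18  2.25  0.91  0.41 -1.09]
(array([-0.4, -7.1, 11.6]), array([-0.01 , -0.007,  0.003]))
(array([-9.2, -6.7, 53.7]), array([-0.01 , -0.007,  0.003]))
```

Request:
play_rows([
  {"x": 0, "y": -7, "z": 10, "rx": -0.01, "ry": 0, "rz": 0, "fingers": 0.5},
  {"x": -2, "y": -7, "z": 20, "rx": -0.01, "ry": 0, "rz": 0, "fingers": 0.5},
  {"x": -6, "y": -7, "z": 40, "rx": -0.01, "ry": 0, "rz": 0, "fingers": 0.5},
  {"x": -9, "y": -7, "z": 54, "rx": -0.01, "ry": 0, "rz": 0, "fingers": 0.5},
  {"x": -9, "y": -7, "z": 54, "rx": -0.01, "ry": 0, "rz": 0, "fingers": 0.5},
])

```text
t: 13.28
tool_pos: [505.4, -19.1, 159.7]
ee_rot: [0.112, 0.664, 0.695, 0.251]
wrist_force: [-0.2, 0.8, 0.1]
opening: 0.5
finger_force: 0.0
```

Run:
```python
from h import *
s=robot.observe();print(s['joints'].round(2),s['wrist_force'],rel(*grip(-13)))
im=robot.get_image('wrist')[:,:,::-1]; cv2.imwrite('pics/g2.png',im)
hsv=cv2.cvtColor(im,cv2.COLOR_BGR2HSV)
m=((hsv[:,:,1]<30)&(hsv[:,:,2]>150)).astype(np.uint8)
for r in (100,140,180,220,250,280): 
    x=np.flatnonzero(m[r,150:370])+150; print(r,x.min() if len(x) else 0,x.max() if len(x) else 0, len(x))
print([hsv[250,x].tolist()[1:] for x in range(160,370,6)])
```

```text
[-0.23  0.32  2.25  1.26  0.33 -1.45] [-0.22749032  0.81486752  0.13073079] (array([-1.2,  1.7, -1.7]), array([-0.003, -0.008,  0.004]))
100 245 369 54
140 245 285 41
180 248 366 68
220 245 365 74
250 244 364 56
280 253 363 22
[[14, 56], [13, 38], [20, 38], [18, 43], [10, 49], [15, 34], [8, 31], [16, 115], [16, 109], [16, 32], [12, 42], [17, 45], [11, 68], [19, 55], [22, 151], [21, 155], [22, 159], [21, 157], [21, 158], [21, 157], [23, 158], [32, 103], [33, 100], [36, 114], [32, 150], [34, 45], [17, 120], [19, 120], [16, 48], [24, 53], [33, 86], [33, 86], [26, 207], [27, 209], [27, 206]]
```

Request:
play_rows([
  {"x": 0, "y": 2, "z": 0, "rx": 0, "ry": 0, "rz": 0, "fingers": 0.5},
  {"x": 0, "y": 2, "z": 0, "rx": 0, "ry": 0, "rz": 0, "fingers": 1},
  {"x": 0, "y": 2, "z": 0, "rx": 0, "ry": 0, "rz": 0, "fingers": 1},
  {"x": 0, "y": 2, "z": 0, "rx": 0, "ry": 0, "rz": 0, "fingers": 1},
  {"x": 0, "y": 2, "z": 0, "rx": 0, "ry": 0, "rz": 0, "fingers": 1},
])

```text
t: 13.95
tool_pos: [506.5, -19.8, 161.4]
ee_rot: [0.113, 0.664, 0.695, 0.251]
wrist_force: [-6.0, -1.1, 5.9]
opening: 0.197
finger_force: 58.3
```

Run:
```python
from h import *
s=robot.observe();print(s['joints'].round(2),s['opening'],s['finger_force'],s['wrist_force'],rel(*grip(-13)))
p,r=pose()
for k in (30,60,100,130): print(k,rel(p+DZ*k,r))
```

```text
[-0.23  0.32  2.24  1.25  0.33 -1.44] 0.1973653975735614 58.251872062683105 [-6.0489713  -1.09934172  5.90182394] (array([-0.7, -0.1, -0.6]), array([-0.002, -0.008,  0.004]))
30 (array([  6.2,  -0. , -29.4]), array([0., 0., 0.]))
60 (array([ 12.4,  -0.1, -58.7]), array([0., 0., 0.]))
100 (array([ 20.7,  -0.1, -97.8]), array([0., 0., 0.]))
130 (array([ 2.690e+01, -1.000e-01, -1.272e+02]), array([0., 0., 0.]))
```

Request:
play_rows([
  {"x": 2, "y": 0, "z": -10, "rx": 0, "ry": 0, "rz": 0, "fingers": 1},
  {"x": 6, "y": 0, "z": -27, "rx": 0, "ry": 0, "rz": 0, "fingers": 1},
  {"x": 9.5, "y": 0, "z": -45, "rx": 0, "ry": 0, "rz": 0, "fingers": 1},
  {"x": 13.5, "y": 0, "z": -63, "rx": 0, "ry": 0, "rz": 0, "fingers": 1},
  {"x": 17, "y": 0, "z": -81, "rx": 0, "ry": 0, "rz": 0, "fingers": 1},
  {"x": 21, "y": 0, "z": -99, "rx": 0, "ry": 0, "rz": 0, "fingers": 1},
  {"x": 25, "y": 0, "z": -117, "rx": 0, "ry": 0, "rz": 0, "fingers": 1},
  {"x": 28.5, "y": 0, "z": -134, "rx": 0, "ry": 0, "rz": 0, "fingers": 1},
])

```text
t: 14.95
tool_pos: [437.4, -18.4, 279.7]
ee_rot: [0.112, 0.664, 0.695, 0.251]
wrist_force: [-0.2, -0.1, -4.4]
opening: 0.205
finger_force: 59.1
```

Run:
```python
from h import *
s=robot.observe();print(s['joints'].round(2),s['opening'],s['finger_force'],s['wrist_force'],s['moment'])
p,r=pose(); a=A
D0=r.as_matrix()
# door axes relative to tool now assumed: DY=x cos a + z sin a...
ux=np.array([0,1.,0]);uz=np.array([0,0,1.])
up=frame(ux*np.cos(a)+uz*np.sin(a),-uz*np.cos(a)+ux*np.sin(a))
print('rise only',rel(p+[0,0,60],r),'upright here +60',rel(p+[0,0,60],up))
print(p)
```

```text
[-0.28 -0.05  2.28  0.67  0.56 -0.84] 0.20492697438875312 59.14919078350067 [-0.23715765 -0.09257335 -4.44935067] [-0.19755741  0.69139483 -0.03146782]
rise only (array([ 10.6,  29.9, -50.9]), array([0., 0., 0.])) upright here +60 (array([ 10.6,  29.9, -50.9]), array([ 0.512, -0.003,  0.096]))
[437.42517929 -18.44714826 279.72835344]
```

```bash
cat >> h.py <<'E'
def upf(a=A):
    ux=np.array([0,1.,0]);uz=np.array([0,0,1.]); return frame(ux*np.cos(a)+uz*np.sin(a),-uz*np.cos(a)+ux*np.sin(a))
E
python3 - <<'E'
from h import *
p,r=pose(); rv=(r.inv()*upf()).as_rotvec()
tg=np.array([461,135,300.])
for i,(f,z,g) in enumerate([(0,.5,0),(0.1,1,.05),(.35,1,.2),(.6,1,.4),(.85,1,.6),(1,1,.8),(1,.7,1),(1,.33,1)]):
    q=p+[(tg[0]-p[0])*g,(tg[1]-p[1])*g,60*z]; print(r.inv().apply(q-p).round(1),(rv*f).round(3))
E
```

```text
[  5.3  14.9 -25.5] [ 0. -0.  0.]
[ 18.   30.8 -48.8] [ 0.051 -0.     0.01 ]
[ 40.3  33.7 -42.5] [ 0.179 -0.001  0.034]
[ 69.9  37.6 -34.1] [ 0.307 -0.002  0.058]
[ 99.5  41.4 -25.6] [ 0.435 -0.003  0.082]
[129.2  45.3 -17.2] [ 0.512 -0.003  0.096]
[155.6  40.2   6.5] [ 0.512 -0.003  0.096]
[151.7  29.1  25.4] [ 0.512 -0.003  0.096]
```

Request:
play_rows([
  {"x": 5, "y": 15, "z": -25.5, "rx": 0, "ry": 0, "rz": 0, "fingers": 1},
  {"x": 18, "y": 31, "z": -49, "rx": 0.051, "ry": 0, "rz": 0.01, "fingers": 1},
  {"x": 40, "y": 33.5, "z": -42.5, "rx": 0.179, "ry": 0, "rz": 0.034, "fingers": 1},
  {"x": 70, "y": 37.5, "z": -34, "rx": 0.307, "ry": 0, "rz": 0.058, "fingers": 1},
  {"x": 99.5, "y": 41.5, "z": -25.5, "rx": 0.435, "ry": 0, "rz": 0.082, "fingers": 1},
  {"x": 129, "y": 45, "z": -17, "rx": 0.512, "ry": -0.003, "rz": 0.096, "fingers": 1},
  {"x": 155.5, "y": 40, "z": 6.5, "rx": 0.512, "ry": -0.003, "rz": 0.096, "fingers": 1},
  {"x": 155.5, "y": 40, "z": 6.5, "rx": 0.512, "ry": -0.003, "rz": 0.096, "fingers": 1},
])

```text
t: 15.95
tool_pos: [461.0, 135.7, 320.0]
ee_rot: [-0.071, 0.703, 0.704, 0.069]
wrist_force: [-0.7, -0.2, -4.3]
opening: 0.203
finger_force: 60.2
```

Run:
```python
from h import *
import pickle
s=robot.observe();print(s['joints'].round(2),s['opening'],s['wrist_force'],s['moment'])
p,r=pose(); D=np.array([0,1,0]); kt=p+[0,93.3,-10]
c=robot.get_calibration('wrist'); im=robot.get_image('wrist')[:,:,::-1]; cv2.imwrite('pics/k1.png',im); pickle.dump((c,p,r),open('k1.pkl','wb'))
print(p,'tilt',(r.inv()*upf()).as_rotvec().round(3),'pred ring',proj(c,kt),proj(c,kt-[0,0,100]),'pin tip',proj(c,[*PIN,212]))
u,v=proj(c,kt)[0]; S=4
x0,y0=int(max(u-70,0)),int(max(v-60,0)); g=im[y0:y0+120,x0:x0+140]
big=cv2.resize(g,None,fx=S,fy=S,interpolation=cv2.INTER_CUBIC)
h=cv2.HoughCircles(cv2.GaussianBlur(cv2.cvtColor(big,cv2.COLOR_BGR2GRAY),(7,7),2),cv2.HOUGH_GRADIENT,1,20,param1=80,param2=25,minRadius=40,maxRadius=200)
print('circles',None if h is None else (h[0][:6]/S+[x0,y0,0]).round(1))
cv2.imwrite('pics/k1v.png',np.vstack([cv2.resize(im,(400,300)),cv2.resize(big,(400,int(400*big.shape[0]/big.shape[1])))])[:600])
```

```text
[0.15 0.11 1.9  0.22 1.11 0.05] 0.20286068150008782 [-0.71220526 -0.23051136 -4.26293612] [-0.29053552  0.03693316 -0.04191339]
[460.97218847 135.6824396  319.97768197] tilt [-0.002  0.001  0.002] pred ring [[261.95094727  61.45104292]] [[262.016799   101.75352173]] pin tip [[262.35130012  -6.67644203]]
circles [[261.9  63.1  15.2]
 [267.9  62.9  20.4]
 [257.1  60.1  20.6]
 [261.6  68.9  31.9]]
```

The Hough fit finds the bore at (261.9,63.1) against (262.0,61.5) predicted, so the door sits in the grip as planned to about 0.7 mm. I'll go to the entry height and then in from the side.

Run:
```python
from h import *
r=upf()*R.from_rotvec([0,.008,0])
for q in([461,140,262],[461,190,262],[461,212,262]): print(rel(np.array(q,float),r))
```

```text
(array([-6.6, -0.1, 58.6]), array([-0.001,  0.009,  0.002]))
(array([42.5, -0.1, 68.4]), array([-0.001,  0.009,  0.002]))
(array([64. , -0. , 72.8]), array([-0.001,  0.009,  0.002]))
```

Request:
play_rows([
  {"x": -3, "y": 0, "z": 25, "rx": 0, "ry": 0.009, "rz": 0, "fingers": 1},
  {"x": -6.5, "y": 0, "z": 50, "rx": 0, "ry": 0.009, "rz": 0.002, "fingers": 1},
  {"x": -6.5, "y": 0, "z": 58.5, "rx": 0, "ry": 0.009, "rz": 0.002, "fingers": 1},
  {"x": 15, "y": 0, "z": 63, "rx": 0, "ry": 0.009, "rz": 0.002, "fingers": 1},
  {"x": 42, "y": 0, "z": 68.5, "rx": 0, "ry": 0.009, "rz": 0.002, "fingers": 1},
  {"x": 55, "y": 0, "z": 71, "rx": 0, "ry": 0.009, "rz": 0.002, "fingers": 1},
  {"x": 64, "y": 0, "z": 73, "rx": 0, "ry": 0.009, "rz": 0.002, "fingers": 1},
  {"x": 64, "y": 0, "z": 73, "rx": 0, "ry": 0.009, "rz": 0.002, "fingers": 1},
])

```text
t: 17.0
tool_pos: [462.6, 211.9, 263.4]
ee_rot: [-0.073, 0.704, 0.703, 0.075]
wrist_force: [-0.5, 0.5, -4.5]
opening: 0.198
finger_force: 60.1
```

Run:
```python
from h import *
import pickle
s=robot.observe();print(s['joints'].round(2),s['opening'],s['wrist_force'],s['moment'])
p,r=pose()
c=robot.get_calibration('wrist'); im=robot.get_image('wrist')[:,:,::-1]; cv2.imwrite('pics/k2.png',im); pickle.dump((c,p,r),open('k2.pkl','wb'))
print(p,'tilt',(r.inv()*upf()).as_rotvec().round(4))
for n,q in(('ringtop',p+[0,92.6,-10]),('ringbot',p+[0,92.6,-32]),('tip',[461.2,304.8,212]),('sh',[461.2,304.8,185])): print(n,proj(c,q).round(1))
b=crop(im,262,75,120,110,6); cv2.imwrite('pics/k2v.png',b[:600,:800]); print(b.shape)
```

```text
[0.3  0.21 1.92 0.24 0.95 0.16] 0.1975272943782391 [-0.46179486  0.52664669 -4.5264624 ] [-0.24223585 -0.00310839  0.02489711]
[462.55739134 211.94725696 263.35834605] tilt [ 0.0027 -0.0089 -0.0007]
ringtop [[261.1  64. ]]
ringbot [[261.1  77.2]]
tip [[258.7  85.7]]
sh [[259.   95.4]]
(660, 720, 3)
```

View pics/k2v.png

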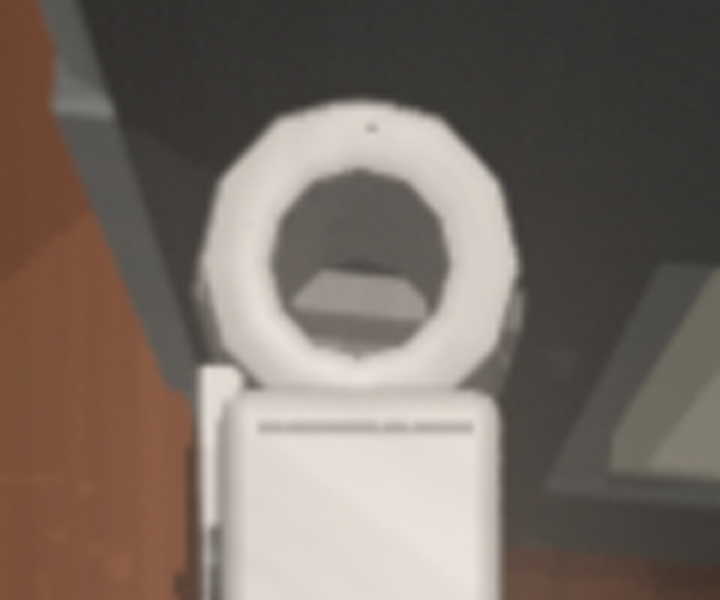

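The bore is centred at crop (360,262), i.e. (262,63.7), as predicted. The bracket shows through it in line, and the tip is hidden behind the ring's lower rim as expected. I'll shift 1.6 mm in x and lower.

Request:
play_rows([
  {"x": 0, "y": -1.6, "z": 0, "rx": 0.003, "ry": 0, "rz": 0, "fingers": 1},
  {"x": -1, "y": -1.6, "z": 5, "rx": 0.003, "ry": 0, "rz": 0, "fingers": 1},
  {"x": -2, "y": -1.6, "z": 10, "rx": 0.003, "ry": 0, "rz": 0, "fingers": 1},
  {"x": -3, "y": -1.6, "z": 14.5, "rx": 0.003, "ry": 0, "rz": 0, "fingers": 1},
  {"x": -3, "y": -1.6, "z": 14.5, "rx": 0.003, "ry": 0, "rz": 0, "fingers": 1},
])

```text
t: 17.68
tool_pos: [460.7, 211.8, 247.8]
ee_rot: [-0.074, 0.704, 0.703, 0.073]
wrist_force: [0.5, -0.0, -4.5]
opening: 0.203
finger_force: 60.1
```

```bash
cat > st.py <<'E'
from h import *
s=robot.observe();print(s['wrist_force'].round(1),s['moment'].round(2),s['opening'].round(3))
p,r=pose();print(p.round(1),'tilt',(r.inv()*upf()).as_rotvec().round(4))
E
python3 st.py; python3 st.py
```

```text
Traceback (most recent call last):
  File "st.py", line 2, in <module>
    s=robot.observe();print(s['wrist_force'].round(1),s['moment'].round(2),s['opening'].round(3))
                                                                           ^^^^^^^^^^^^^^^^^^
AttributeError: 'float' object has no attribute 'round'
Traceback (most recent call last):
  File "st.py", line 2, in <module>
    s=robot.observe();print(s['wrist_force'].round(1),s['moment'].round(2),s['opening'].round(3))
                                                                           ^^^^^^^^^^^^^^^^^^
AttributeError: 'float' object has no attribute 'round'
```

Request:
play_rows([
  {"x": -1, "y": 0, "z": 5, "rx": 0, "ry": 0, "rz": 0, "fingers": 1},
  {"x": -2, "y": 0, "z": 10, "rx": 0, "ry": 0, "rz": 0, "fingers": 1},
  {"x": -2, "y": 0, "z": 10, "rx": 0, "ry": 0, "rz": 0, "fingers": 1},
])

```text
t: 18.05
tool_pos: [460.6, 212.0, 237.6]
ee_rot: [-0.074, 0.704, 0.703, 0.073]
wrist_force: [0.0, -0.5, -4.7]
opening: 0.198
finger_force: 60.1
```

```bash
sed -i "s/s\['opening'\].round(3)/s['opening']/" st.py; python3 st.py
```

```text
[ 0.  -0.5 -4.7] [-0.27  0.02 -0.01] 0.19849891534710112
[460.6 212.  237.6] tilt [-0.0015 -0.0087 -0.0015]
```

No contact yet; continuing down.

Request:
play_rows([
  {"x": -0.8, "y": 0, "z": 4, "rx": 0, "ry": 0, "rz": 0, "fingers": 1},
  {"x": -1.6, "y": 0, "z": 8, "rx": 0, "ry": 0, "rz": 0, "fingers": 1},
  {"x": -1.6, "y": 0, "z": 8, "rx": 0, "ry": 0, "rz": 0, "fingers": 1},
])

```text
t: 18.42
tool_pos: [460.7, 212.1, 229.6]
ee_rot: [-0.074, 0.704, 0.703, 0.073]
wrist_force: [-0.5, -0.5, -5.5]
opening: 0.198
finger_force: 60.1
```

```bash
python3 st.py
```

```text
[-0.5 -0.5 -5.5] [-0.25 -0.05  0.01] 0.1982182818838203
[460.7 212.1 229.6] tilt [-0.0012 -0.0088 -0.0015]
```

Request:
play_rows([
  {"x": -0.8, "y": 0, "z": 4, "rx": 0, "ry": 0, "rz": 0, "fingers": 1},
  {"x": -1.6, "y": 0, "z": 8, "rx": 0, "ry": 0, "rz": 0, "fingers": 1},
  {"x": -2.2, "y": 0, "z": 11, "rx": 0, "ry": 0, "rz": 0, "fingers": 1},
  {"x": -2.2, "y": 0, "z": 11, "rx": 0, "ry": 0, "rz": 0, "fingers": 1},
])

```text
t: 18.92
tool_pos: [460.8, 212.2, 218.5]
ee_rot: [-0.074, 0.704, 0.703, 0.073]
wrist_force: [-0.1, -0.2, -4.4]
opening: 0.2
finger_force: 60.1
```

```bash
python3 st.py
```

```text
[-0.1 -0.2 -4.4] [-0.22 -0.03  0.01] 0.19968618871136967
[460.8 212.2 218.5] tilt [-0.0011 -0.0088 -0.0016]
```

Request:
play_rows([
  {"x": -0.3, "y": 0, "z": 1.5, "rx": 0, "ry": 0, "rz": 0, "fingers": 1},
  {"x": -0.3, "y": 0, "z": 1.5, "rx": 0, "ry": 0, "rz": 0, "fingers": 1},
])

```text
t: 19.18
tool_pos: [460.9, 212.3, 217.3]
ee_rot: [-0.074, 0.704, 0.703, 0.074]
wrist_force: [-0.1, 0.3, -4.5]
opening: 0.198
finger_force: 60.1
```

Request:
play_rows([
  {"x": -0.2, "y": 0, "z": 1, "rx": 0, "ry": 0, "rz": 0, "fingers": 1},
  {"x": -0.2, "y": 0, "z": 1, "rx": 0, "ry": 0, "rz": 0, "fingers": 1},
])

```text
t: 19.42
tool_pos: [460.9, 212.3, 216.2]
ee_rot: [-0.074, 0.704, 0.703, 0.074]
wrist_force: [0.0, -0.2, -4.8]
opening: 0.202
finger_force: 60.1
```

Request:
play_rows([
  {"x": -0.2, "y": 0, "z": 1, "rx": 0, "ry": 0, "rz": 0, "fingers": 1},
  {"x": -0.2, "y": 0, "z": 1, "rx": 0, "ry": 0, "rz": 0, "fingers": 1},
])

```text
t: 19.68
tool_pos: [461.2, 212.4, 215.7]
ee_rot: [-0.074, 0.704, 0.703, 0.074]
wrist_force: [-1.2, -1.7, 1.4]
opening: 0.202
finger_force: 61.0
```

Request:
play_rows([
  {"x": -0.2, "y": 0, "z": 1, "rx": 0, "ry": 0, "rz": 0, "fingers": 1},
  {"x": -0.2, "y": 0, "z": 1, "rx": 0, "ry": 0, "rz": 0, "fingers": 1},
])

```text
t: 19.92
tool_pos: [461.4, 212.2, 215.1]
ee_rot: [-0.074, 0.704, 0.703, 0.074]
wrist_force: [-2.7, -5.3, 7.5]
opening: 0.2
finger_force: 62.1
```

The knuckles rest on the shoulders: force reversed at TCP z 215.7, against 217 expected. Releasing and backing off.

Request:
play_rows([
  {"x": 0.1, "y": 0, "z": -0.7, "rx": 0, "ry": 0, "rz": 0, "fingers": 1},
  {"x": 0.1, "y": 0, "z": -0.7, "rx": 0, "ry": 0, "rz": 0, "fingers": 0.6},
  {"x": 0.1, "y": 0, "z": -0.7, "rx": 0, "ry": 0, "rz": 0, "fingers": 0.5},
  {"x": 0.1, "y": 0, "z": -0.7, "rx": 0, "ry": 0, "rz": 0, "fingers": 0.5},
  {"x": 0, "y": 0, "z": -15, "rx": 0, "ry": 0, "rz": 0, "fingers": 0.5},
  {"x": 0, "y": 0, "z": -40, "rx": 0, "ry": 0, "rz": 0, "fingers": 0.5},
  {"x": 0, "y": 0, "z": -80, "rx": 0, "ry": 0, "rz": 0, "fingers": 0.5},
  {"x": 0, "y": 0, "z": -110, "rx": 0, "ry": 0, "rz": 0, "fingers": 0.5},
])

```text
t: 20.92
tool_pos: [461.3, 189.2, 324.4]
ee_rot: [-0.073, 0.704, 0.703, 0.074]
wrist_force: [-0.2, -0.4, -0.0]
opening: 0.499
finger_force: 0.0
```

```bash
cat > chk.py <<'E'
from h import *
c=robot.get_calibration('wrist'); im=robot.get_image('wrist')[:,:,::-1]; cv2.imwrite('pics/f.png',im)
z=65+142; q=proj(c,[461.2,304.8,z])[0]; print(pose()[0].round(1),'pred ring',q.round(1))
x0,y0=int(max(q[0]-50,0)),int(max(q[1]-50,0)); g=im[y0:y0+100,x0:x0+100]; S=5
b=cv2.GaussianBlur(cv2.cvtColor(cv2.resize(g,None,fx=S,fy=S,interpolation=cv2.INTER_CUBIC),cv2.COLOR_BGR2GRAY),(7,7),2)
h=cv2.HoughCircles(b,cv2.HOUGH_GRADIENT,1,15,param1=60,param2=18,minRadius=20,maxRadius=120)
for a in ([] if h is None else h[0][:5]/S+[x0,y0,0]): print(a.round(1),onz(c,a[:2],z).round(1))
hsv=cv2.cvtColor(im,cv2.COLOR_BGR2HSV); m=((hsv[:,:,1]<32)&(hsv[:,:,2]>140)).astype(np.uint8)
n,l,s,_=cv2.connectedComponentsWithStats(m)
for k in np.argsort(-s[1:,4])[:4]+1:
    pts=np.argwhere(l==k)[:,::-1].astype(np.float32); print('blob',s[k].tolist(),cv2.minAreaRect(pts))
print('pred top ends',proj(c,[[461,210.5+80,230],[461,210.5-80,230]]).round(1))
E
python3 chk.py
```

```text
[463.  189.2 328. ] pred ring [260.9  75.8]
[259.5  97.1  11.1] [460.1 288.7 207. ]
blob [227, 85, 61, 223, 8664] ((256.86541748046875, 196.0349578857422), (59.43460464477539, 221.86155700683594), 0.6986944079399109)
blob [0, 254, 22, 122, 1954] ((10.499998092651367, 314.5), (20.999996185302734, 120.99998474121094), 0.0)
blob [344, 0, 168, 14, 1277] ((427.5, 6.5), (13.0, 167.0), 90.0)
blob [420, 261, 38, 36, 1079] ((438.5, 278.5), (35.0, 37.0), 90.0)
pred top ends [[260.6  87.9]
 [260.9 304.9]]
```

```bash
python3 chk.py
python3 - <<'E'
from h import *
im=cv2.imread('pics/f.png'); g=cv2.cvtColor(im,cv2.COLOR_BGR2GRAY)
for r in range(52,104,3): print(r,g[r,238:286:3].tolist())
E
```

```text
[462.9 189.5 326.2] pred ring [258.   77.4]
blob [226, 86, 59, 216, 8264] ((255.02334594726562, 193.60040283203125), (57.59199905395508, 214.9034881591797), 0.9548413157463074)
blob [285, 0, 227, 20, 2388] ((398.0, 9.5), (19.0, 226.0), 90.0)
blob [0, 253, 22, 123, 2060] ((10.499998092651367, 314.0), (20.999996185302734, 121.99998474121094), 0.0)
blob [415, 260, 37, 34, 979] ((433.0, 276.5), (33.0, 36.0), 90.0)
pred top ends [[257.6  89.4]
 [258.1 303. ]]
52 [48, 48, 49, 50, 48, 49, 48, 50, 48, 50, 48, 48, 49, 50, 48, 50]
55 [49, 49, 49, 49, 50, 48, 49, 50, 49, 50, 50, 50, 50, 48, 48, 51]
58 [49, 70, 63, 56, 54, 49, 50, 48, 49, 50, 51, 49, 50, 48, 49, 49]
61 [52, 116, 115, 118, 116, 115, 115, 113, 106, 98, 83, 71, 59, 55, 49, 52]
64 [52, 86, 92, 101, 108, 114, 110, 111, 112, 117, 118, 117, 117, 117, 116, 52]
67 [60, 74, 81, 81, 97, 110, 116, 118, 116, 113, 95, 91, 95, 105, 108, 50]
70 [74, 70, 82, 93, 113, 119, 116, 106, 113, 117, 114, 90, 81, 82, 74, 52]
73 [81, 64, 83, 110, 122, 102, 85, 107, 88, 103, 115, 113, 82, 82, 63, 51]
76 [83, 60, 76, 112, 117, 87, 88, 117, 100, 86, 113, 118, 84, 82, 55, 51]
79 [88, 66, 90, 111, 110, 85, 85, 91, 98, 87, 109, 121, 73, 60, 51, 52]
82 [85, 74, 77, 112, 113, 93, 86, 91, 94, 90, 114, 122, 63, 53, 53, 53]
85 [74, 81, 67, 116, 116, 102, 87, 90, 88, 104, 118, 119, 62, 60, 61, 57]
88 [63, 83, 94, 138, 122, 127, 130, 130, 128, 129, 126, 94, 64, 62, 62, 58]
91 [61, 62, 174, 197, 140, 184, 198, 207, 195, 188, 119, 107, 130, 61, 62, 56]
94 [62, 63, 173, 182, 205, 206, 204, 203, 203, 205, 203, 119, 101, 57, 56, 57]
97 [63, 62, 167, 166, 209, 214, 213, 212, 211, 211, 207, 127, 76, 59, 58, 58]
100 [63, 64, 153, 163, 208, 210, 214, 215, 214, 212, 205, 123, 63, 60, 60, 57]
103 [63, 64, 152, 160, 207, 209, 210, 214, 216, 216, 207, 123, 64, 63, 65, 55]
```

The ring is at about (259,78) with the bright pin tip inside its bore at (259,75). The door's ends match the hung pose, and the robot is clear. Handing in.

```bash
python3 -c "
from station import robot
print(robot.observe()['wrist_force']); print(robot.hand_in())"
```

```text
[0.83801293 0.64883342 0.08573567]
the job is handed in; nothing more can be done
None
```

The job is handed in with no verdict returned: the isolator is off with its eye over the hasp hole (pushed to its stop), and the kiln door hangs on both pins, fully down and released, at about 21 s of the 64 s.

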